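# Hold the enclosure's hinge leaf in line for its pin

## Robot

A 6-joint arm with a two-finger parallel gripper is mounted at the origin on the work surface. World frame = base frame: x ahead of the robot, y to its left, z up, the work surface at z = 0. Lengths are in m, angles in rad, forces in N, time in s.
With the tool pointing down it reaches from about 0.375 to 0.9 m from the base axis. Payload 3.1 kg.
Tool frame: the origin (TCP) lies midway between the tips of the shut fingers; the grasp point (between the pads) lies 19 mm behind it (pinch_z is the distance from the TCP to the grasp point, in m); y points along the fingers, z is the direction in which the jaws open and shut, and the axes are right-handed (so a half turn about y gives the same grasp; the last joint's range is limited). The gripper opens to 87 mm and grips with 3 to 60 N. Pads are 19 mm wide; open, the fingers measure 117 mm over their backs; the gripper's body (75 mm by 190 mm) begins 51 mm behind the grasp point.
Start: joints at [1.127, 0.527, 1.433, -0, 1.181, -0.178], TCP at [0.164, 0.603, 0.223] pointing down, gripper open.
Joint ranges: [-3.08, 3.08], [-0.75, 2.2], [0.22, 2.44], [-1.43, 4.57], [0, 2.65], [-2.85, 2.85]. Speed limits (rad/s): [2.79, 2.79, 3.14, 3.14, 3.14, 3.14].

## Interface

Orientations are given as a unit quaternion [x, y, z, w].
In Python, from rig import * gives the robot as it stands.
- The arm moves only by the tool drive_tool, never from a script. Its argument "plan" is a list of rows, each a list of 7 numbers: the shift along the tool's x, y, z in mm, then the turn, a rotation vector about the tool's x, y, z in degrees, then the finger opening in mm, from 0 to 87. A call has 1 to 10 rows; each row is the pose to reach, as a shift and turn from the pose commanded when the call began, along the tool's axes at that moment; what a row does not reach only later rows make up. A row lasts 1/10 s, in which the tool goes at most 50 mm and 8.59 degrees, less where a joint would pass 70% of its speed; a pose out of reach is approached as far as the arm can. A call with a gripper value outside its range is refused whole. The fingers move at their own pace and stop on an object; "newtons" is the grip in N (left out, the last holds). Time passes only in rows, so rows that repeat a pose let the fingers close. It gives the time, the measured TCP pose, the force and the opening at its end, in the units of the state.
- get_obs(): the state, without advancing time (a new reading comes with each control period).
- camera(name): name is "scene" or "top"; returns the picture (480x640x3 uint8, blue, green, red); there is no depth.
- get_calibration(name): a dict with "fx", "fy", "cx", "cy" (pixels), "origin" and "rotation" of the camera in the world. Camera axes: x right, y down, z forward; pixel columns grow to the right and rows downward; lengths in m; the calibration is good to about 2 mm. A picture is of the moment at which its call begins. get_calibration takes no time and is no camera call.
- hand_in(): hands the job in, once; it reports no verdict.
Trained networks look in the newest picture that a camera, given by its name, has taken for a name from the list of things; names that differ only in an ending like _2 or _b are one class to them, and where a whole thing is asked for, a point or a joint stands for the part that bears it (a point fixed in the world has none). Each returns a list of dicts, best first, with "conf" (0 to 1); they miss things now and then, are a little off and sometimes report something else, mostly with a low value. They report only what shows in the picture. A call takes as long as a camera call. They do not tell look-alikes from the thing itself.
- spot_in(camera, target): "location" ([column, row] in pixels, amid what is visible of it).
- mark_of(camera, target): "location" ([column, row] in pixels: a listed point, or the origin of a listed thing).
The state is a dict: "time": time; "q": joint angles; "joint_velocities": joint speeds; "joint_torque": joint torques, N m; "position": TCP position; "tool_rot": TCP orientation; "ft_force": force on the tool from outside, world axes, zero at the start; "moment": the same for the moment, N m; "grip_width": finger opening in m.
Only numpy, scipy, OpenCV 4.12 (cv2) and the standard library are available. Lean on these libraries where they do the work, as an engineer would, in place of code of your own. Each camera call takes 0.05 s, during which the arm holds its last target. There are 200 camera calls.

## Task

Pick up the hinge leaf with the blue tab and lower its knuckle between the two fixed knuckles of the grey block, plate pointing away from the block, then press it down on the orange sprung seat until you feel the solid stop, where the pin holes line up. Finish while still gripping the leaf level and pressing it firmly on the stop (about 15 N), without forcing it, so that a colleague can push the pin in: do not let go. Leave the yellow-tabbed leaf, the pin and the meter where they are.

Things in the scene. Friction and masses are not known exactly. Their poses are not given: they have to be found in the camera images.
- leaf: Loose steel hinge leaf, blue tab, 0.11 to 0.22 kg, on the bench. Knuckle: tube 30 mm long along y, 18 mm outside, 8 mm bore. A 4 mm plate, 70 mm wide, reaches to x = -49 mm at bore height; its turned-down lip stands on the bench. Origin: on the bench under the knuckle's middle; z up. At yaw 0 the plate points at the robot.
- leaf_bore (a point): Middle of the loose leaf's bore, 9 mm above the origin of leaf; axes as the leaf's, bore along y.
- leaf_tab (a point): Middle of the top of the blue tab, the part to grip: a block straight above the knuckle, 10 mm thick along the leaf's x, 28 mm wide along y, reaching from here down 52 mm (68 to 16 mm above the leaf's underside).
- jamb_block: Grey block fixed to the bench, a steel leaf on top (z = 62 mm). Main block x = -30 to 45, y = -55 to 55 mm; foot in front (-x) 30 mm high. Two fixed knuckles, 20 mm long, 18 mm outside, 8 mm bore, on an axis along y at x = -45, z = 60 mm; gap between them y = -17.5 to 17.5 mm, open above. Origin on the bench; at yaw 0 the knuckles face the robot.
- hinge_line (a point): Point on the hinge axis midway between the fixed knuckles, at x = -45, z = 60 mm of the block; axes as the block's. The loose bore's middle comes here, leaf axes parallel to the block's (plate towards the block's -x).
- seat: Orange sprung V seat, 26 mm long, in the gap. Origin: middle of a knuckle resting in the V, 68 mm above the bench when free. It slides down 8 mm to a solid stop, its origin then at hinge_line; the spring resists with 4 N at the top, 6 N at the stop, where force climbs steeply. The 90 degree V centres the knuckle in the block's x.
- other_leaf: Another loose leaf, the same but with a yellow tab and a knuckle 60 mm long, too long for the gap. Leave it. Origin and axes as for leaf.
- hinge_pin: Brass pin, 6 mm in diameter, 93 mm long along its x with a black cross handle 30 mm wide at +x, 10 mm high, lying on the bench. Origin on the bench, 35 mm from its tip. Leave it.
- meter: Grey handheld meter lying flat, 75 x 120 x 30 mm, its knob reaching 36 mm. Origin at the middle of its underside. Leave it.
There are look-alikes about, which are no part of the job. What is shaped like the leaf but turquoise is not meant. Of the things shaped like the jamb_block, the grey one is meant.

How it is judged:
By the outcome, as a careful person would: the job done as asked, in the order asked, and still so for the second after the job is handed in, while the arm keeps its last pose, push and grip.
It also fails if it takes over 38 s, if anything falls off the work surface, if the arm or the gripper's body presses on something with over 40 N, if the wrist force passes 120 N, or if a joint passes its speed limit or range.

## Working session

There is one attempt and no reset: what is moved stays moved. The work goes in short steps, Python scripts to look and compute and a tool call to move; the robot and the scene stay as the last step left them, time stands still between calls to the robot, and variables do not carry over. Pictures are saved under pics/ and viewed, about 8 in all and at most 12, crops included, and the job is handed in when it is done.

Besides the shell and the picture viewer there is one more tool, called after "Request:" as name(argument=value, ...), one argument or row to a line, values as JSON. drive_tool: Moves the arm, as the interface text tells. Its arguments: {"type":"object","properties":{"plan":{"type":"array","items":{"type":"array","items":{"type":"number"}}},"newtons":{"type":"number"}},"required":["plan"]}

```bash
mkdir -p pics; ls; python3 - <<'E'
from rig import *
import cv2
for c in ("scene","top"):
    im=camera(c); cv2.imwrite(f"pics/{c}0.png",im)
    k=get_calibration(c); print(c,k)
    for t in ("leaf","leaf_bore","leaf_tab","jamb_block","hinge_line","seat","other_leaf"):
        print(t,[(d["conf"],[round(float(v)) for v in d["location"]]) for d in mark_of(c,t)][:4])
print(get_obs())
E
```

```text
pics
scene {'fx': 437.22565804605375, 'fy': 437.22565804605375, 'cx': 318.72173221570785, 'cy': 238.8762320866864, 'origin': array([0.83397093, 0.45437876, 0.71397761]), 'rotation': array([ 0.26813734,  0.90194621, -0.32527629, -0.09375898])}
leaf [(0.92, [416, 316]), (0.82, [416, 368]), (0.77, [423, 272])]
leaf_bore [(0.94, [420, 368]), (0.71, [420, 317]), (0.64, [424, 267])]
leaf_tab [(0.94, [422, 298]), (0.64, [432, 250]), (0.61, [424, 354])]
jamb_block [(0.75, [246, 312]), (0.59, [314, 261])]
hinge_line [(0.76, [334, 235]), (0.73, [266, 288])]
seat [(0.49, [337, 235])]
other_leaf [(0.81, [271, 172]), (0.69, [414, 321]), (0.27, [419, 315])]
top {'fx': 470.4610856280983, 'fy': 470.4610856280983, 'cx': 319.44113265740253, 'cy': 243.15856662339408, 'origin': array([0.46646381, 0.0118531 , 1.04089012]), 'rotation': array([ 0.71192212, -0.70098742,  0.03723281, -0.01993112])}
leaf [(0.97, [213, 277]), (0.88, [249, 319]), (0.57, [181, 248])]
leaf_bore [(0.89, [216, 282]), (0.63, [246, 322]), (0.55, [181, 246])]
leaf_tab [(0.98, [207, 279]), (0.69, [249, 323]), (0.6, [176, 246])]
jamb_bl
[... 183 characters left out ...]
, 278])]
{'time': 0.8, 'q': array([ 1.12748409e+00,  5.27490676e-01,  1.43269879e+00,  2.06168814e-06,
        1.18140960e+00, -1.78516493e-01]), 'joint_velocities': array([ 7.21239052e-05, -1.32123257e-03, -1.22054486e-03, -7.46763082e-04,
        1.40919169e-03,  1.09550018e-03]), 'joint_torque': array([-8.85883060e-05, -4.39946902e+01, -1.76979268e+01,  6.34397543e-02,
        5.01940213e-02,  4.15947810e-06]), 'position': array([0.16354042, 0.60319907, 0.22255452]), 'tool_rot': array([ 0.70092024, -0.09334777,  0.0933451 , -0.70091634]), 'ft_force': array([ 0.68934744, -0.73975899,  0.60114513]), 'moment': array([ 0.03954946, -0.03636303,  0.02238989]), 'grip_width': 0.08712160871710597}
```

View pics/scene0.png

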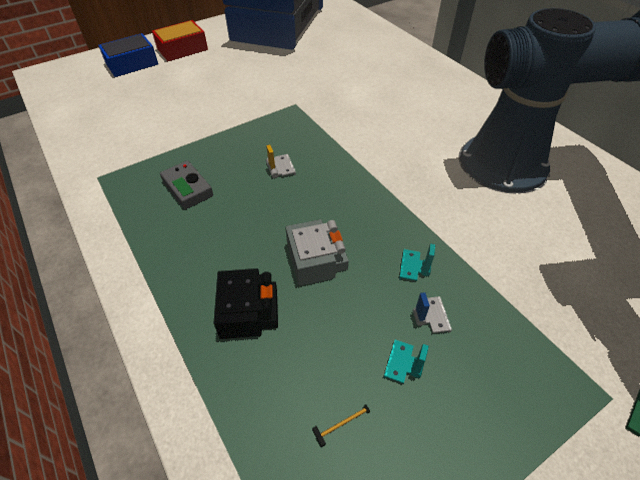

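View pics/top0.png

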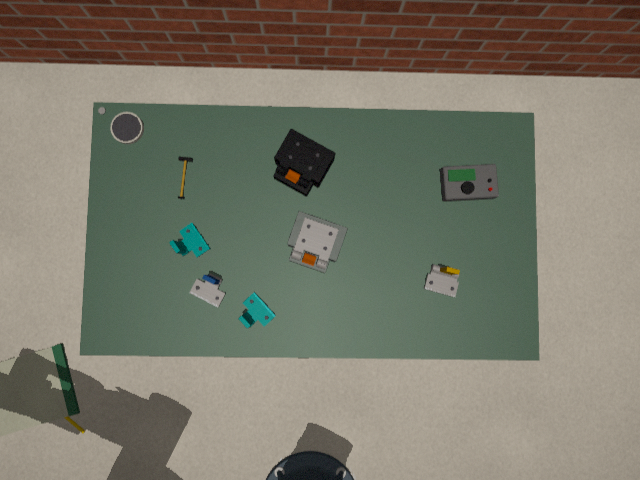

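The grey block is at about (318,240) in the top view, with its knuckles towards the robot. The blue-tab leaf is at about (209,285), with turquoise look-alikes on both sides. Next I'll measure from enlarged crops and colour segmentation.

```bash
cat > h.py <<'E'
import numpy as np, cv2
from scipy.spatial.transform import Rotation as R
from rig import *
def cal(c):
    k=get_calibration(c); r=np.array(k["rotation"]); r=R.from_quat(r).as_matrix() if r.shape==(4,) else r
    return k,np.array(k["origin"]),r
def ray(c,px):
    k,o,r=cal(c); d=r@np.array([(px[0]-k["cx"])/k["fx"],(px[1]-k["cy"])/k["fy"],1.]); return o,d
def atz(c,px,z):
    o,d=ray(c,px); return o+d*(z-o[2])/d[2]
def proj(c,p):
    k,o,r=cal(c); v=r.T@(np.asarray(p,float)-o); return np.array([k["fx"]*v[0]/v[2]+k["cx"],k["fy"]*v[1]/v[2]+k["cy"]])
def tri(p1,p2):
    (a,d),(b,e)=ray("scene",p1),ray("top",p2)
    s=np.linalg.lstsq(np.c_[d,-e],b-a,rcond=None)[0]; x,y=a+d*s[0],b+e*s[1]
    return (x+y)/2,np.linalg.norm(x-y)
E
python3 - <<'E'
from h import *
t=cv2.imread("pics/top0.png"); s=cv2.imread("pics/scene0.png")
cr=lambda im,x,y:cv2.resize(im[y:y+60,x:x+80],(400,300),interpolation=cv2.INTER_CUBIC)
cv2.imwrite("pics/crop0.png",np.vstack([np.hstack([cr(t,170,255),cr(t,278,210)]),np.hstack([cr(s,395,280),cr(s,280,212)])]))
def blob(im,m,x0,y0,x1,y1):
    w=np.zeros(m.shape,np.uint8); w[y0:y1,x0:x1]=m[y0:y1,x0:x1]
    n,l,st,ce=cv2.connectedComponentsWithStats(w); i=1+np.argmax(st[1:,4]); return (l==i).astype(np.uint8),ce[i],st[i,4]
def rect(m,c,z):
    cs=cv2.findContours(m,cv2.RETR_EXTERNAL,cv2.CHAIN_APPROX_NONE)[0]; p=max(cs,key=cv2.contourArea)[:,0]
    w=np.array([atz(c,q,z)[:2] for q in p],np.float32)*1000; return cv2.minAreaRect(w)
H=cv2.cvtColor(t,cv2.COLOR_BGR2HSV); HS=cv2.cvtColor(s,cv2.COLOR_BGR2HSV)
blue=lambda h:((h[...,0]>105)&(h[...,0]<130)&(h[...,1]>120)).astype(np.uint8)
white=lambda h:((h[...,1]<40)&(h[...,2]>120)).astype(np.uint8)
mt,ct,a=blob(t,blue(H),170,255,240,315);ms,cs_,b=blob(s,blue(HS),400,280,460,340)
print("blue",ct,a,cs_,b,tri(cs_,ct),"mid expected z .042")
m,c,a=blob(t,white(H),170,255,240,315);print("plate",c,a,rect(m,"top",.011))
m,c,a=blob(s,white(HS),400,280,460,340);print("plate s",c,a,rect(m,"scene",.011))
m,c,a=blob(t,white(H),278,205,355,280);print("block",c,a,rect(m,"top",.062))
org=lambda h:((h[...,0]<18)&(h[...,1]>160)&(h[...,2]>100)).astype(np.uint8)
m,c,a=blob(t,org(H),278,205,355,280);n,d,e=blob(s,org(HS),300,200,360,260)
print("seat",c,a,rect(m,"top",.068),d,tri(d,c))
print("hl",tri([334,235],[307,262]),"tabtop",tri([422,298],[207,279]),"bore",tri([420,317],[216,282]))
E
```

```text
blue [211.13207547 279.24528302] 53 [423.59821429 301.75892857] 112 (array([0.46613732, 0.21394558, 0.05454096]), np.float64(0.004221449949688843)) mid expected z .042
plate [206.95090909 292.31272727] 550 ((441.89825439453125, 228.70166015625), (70.79087829589844, 42.06887435913086), 64.45785522460938)
plate s [437.43814433 315.02233677] 582 ((439.76611328125, 228.83889770507812), (70.88351440429688, 42.26179885864258), 64.28675842285156)
block [315.10447761 239.2371476 ] 1206 ((548.1286010742188, -1.1133880615234375), (78.11466217041016, 86.81993103027344), 71.694091796875)
seat [308.68376068 258.83760684] 117 ((512.4862670898438, 10.349678039550781), (24.87176513671875, 19.62950325012207), 72.45012664794922) [335.51 235.92] (array([0.51220736, 0.01095342, 0.06097901]), np.float64(0.0018673766841137444))
hl (array([0.50964276, 0.01114946, 0.06160842]), np.float64(0.0085345576381775)) tabtop (array([0.46955325, 0.21576534, 0.0715924 ]), np.float64(0.004431379788824214)) bore (array([ 0.46075195,  0.21441228, -0.00340417]), np.float64(0.0029678684435407725))
```

View pics/crop0.png

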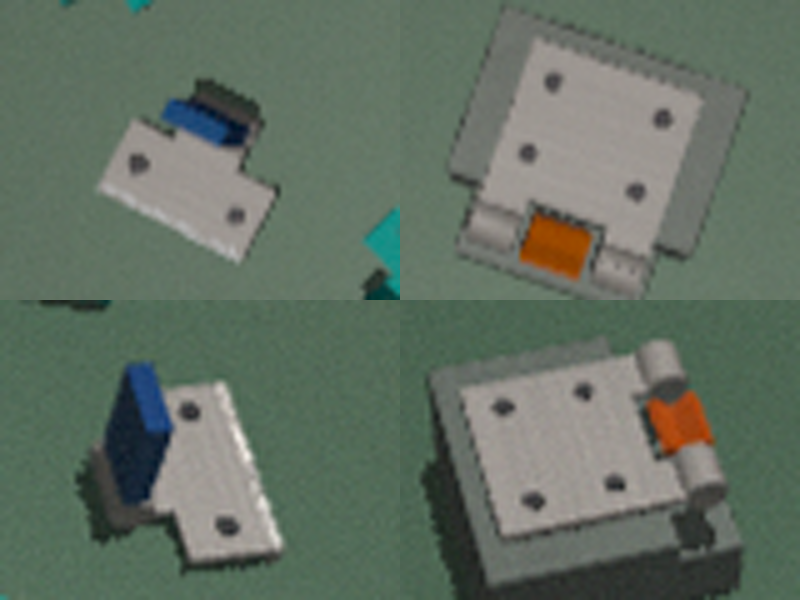

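```bash
cat >> h.py <<'E'
def box(c,img,pose,b,col,f,off):
    x,y,z,yaw=pose; Rz=R.from_euler("z",yaw,degrees=True).as_matrix()
    P=[proj(c,Rz@np.array([b[i],b[2+j],b[4+k]])/1e3+np.array([x,y,z])/1e3) for i in(0,1) for j in(0,1) for k in(0,1)]
    P=[tuple(np.round(((p-off)+.5)*f).astype(int).tolist()) for p in P]
    for a in range(8):
        for m in (1,2,4):
            if a&m==0: cv2.line(img,P[a],P[a|m],col,1,cv2.LINE_AA)
def view(c,im,x,y,leaf,blk,f=5):
    o=cv2.resize(im[y:y+60,x:x+80],(400,300),interpolation=cv2.INTER_CUBIC); off=np.array([x,y])
    if leaf:
        box(c,o,leaf,(-5,5,-14,14,16,68),(0,255,255),f,off); box(c,o,leaf,(-49,-9,-35,35,7,11),(0,0,255),f,off); box(c,o,leaf,(-9,9,-15,15,0,18),(255,0,255),f,off)
    if blk:
        for b in ((-54,-36,17.5,37.5,60,69),(-54,-36,-37.5,-17.5,60,69)): box(c,o,blk,b,(0,0,255),f,off)
        box(c,o,blk,(-30,45,-55,55,0,60),(0,255,255),f,off)
    return o
def move(p,yawjaw,pos=None):
    """shift mm in tool axes, turn rotvec deg, to TCP p(m), jaw(z) axis at yaw deg, y down"""
    q=get_obs(); T=R.from_quat(q["tool_rot"]); z=np.array([np.cos(np.radians(yawjaw)),np.sin(np.radians(yawjaw)),0]); y=np.array([0,0,-1.])
    G=R.from_matrix(np.c_[np.cross(y,z),y,z]); 
    return T.inv().apply(np.asarray(p)-q["position"])*1e3,(T.inv()*G).as_rotvec(degrees=True)
E
python3 - <<'E'
from h import *
from scipy.optimize import minimize
t=cv2.imread("pics/top0.png"); s=cv2.imread("pics/scene0.png")
leaf=(466,216,0,-25.6); blk0=np.array([513,10.5]); yaw=-18.; d=R.from_euler("z",yaw,degrees=True).apply([45,0,0])[:2]; blk=(*(blk0+d),0,yaw)
cv2.imwrite("pics/ov0.png",np.vstack([np.hstack([view("top",t,170,255,leaf,None),view("top",t,278,210,None,blk)]),np.hstack([view("scene",s,395,280,leaf,None),view("scene",s,280,212,None,blk)])]))
print(R.from_quat(get_obs()["tool_rot"]).as_matrix().round(2))
for yj in(-25.6,154.4): print(yj,move([.466,.216,.16],yj))
E
```

```text
[[ 0.97 -0.    0.26]
 [-0.26 -0.    0.97]
 [-0.   -1.   -0.  ]]
-25.6 (array([ 393.25276079,   62.55509085, -294.54560234]), array([4.00776036e-04, 1.00428277e+02, 1.73455059e-04]))
154.4 (array([ 393.25276079,   62.55509085, -294.54560234]), array([ 1.65034507e-04, -7.95717234e+01, -3.81319956e-04]))
```

View pics/ov0.png

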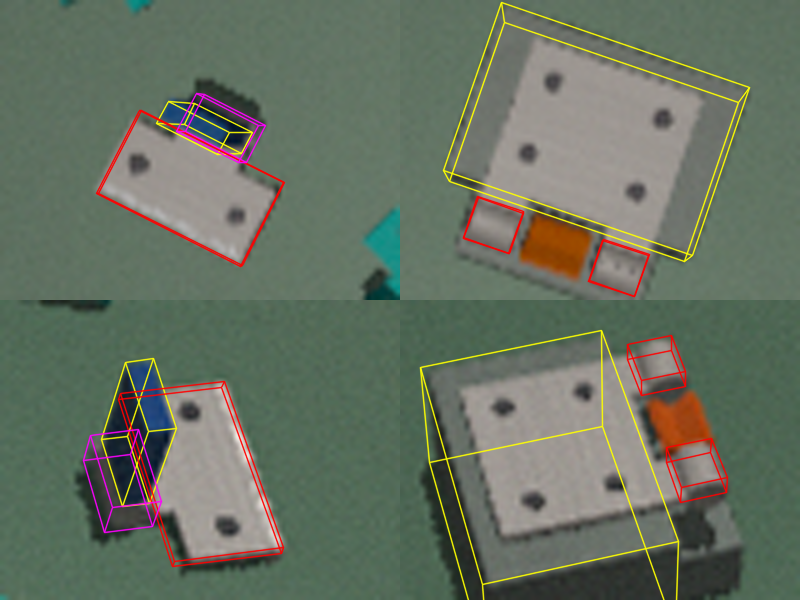

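Request:
drive_tool(
  plan=[
    [393,60,-295,0,100.4,0,45],
    [393,60,-295,0,100.4,0,45],
    [393,60,-295,0,100.4,0,45],
    [393,60,-295,0,100.4,0,45],
    [393,60,-295,0,100.4,0,45],
    [393,60,-295,0,100.4,0,45],
    [393,60,-295,0,100.4,0,45],
    [393,60,-295,0,100.4,0,45],
    [393,60,-295,0,100.4,0,45],
    [393,60,-295,0,100.4,0,45],
  ],
  newtons=45,
)

```text
time: 1.8
position: [0.4672, 0.2137, 0.1626]
tool_rot: [0.447, -0.547, 0.548, -0.448]
ft_force: [0.9, 0.1, 0.6]
grip_width: 0.0447
```

```bash
python3 - <<'E'
from h import *
print(get_obs()["time"],get_obs()["position"],move([.466,.216,.12],-25.6),move([.466,.216,.031],-25.6))
E
```

```text
1.8 [0.46719685 0.21368734 0.16257023] (array([-2.00978272, 42.5695165 , -1.67413763]), array([-0.05010721, 14.08040752, -0.0296798 ])) (array([ -1.97365821, 131.56947076,  -1.75682666]), array([-0.05010721, 14.08040752, -0.0296798 ]))
```

Request:
drive_tool(
  plan=[
    [-2,20,-2,0,7,0,45],
    [-2,40,-2,0,14,0,45],
    [-2,40,-2,0,14,0,45],
    [-2,40,-2,0,14,0,45],
    [-2,40,-2,0,14,0,45],
  ],
)

```text
time: 2.3
position: [0.4646, 0.2185, 0.1235]
tool_rot: [0.379, -0.596, 0.597, -0.381]
ft_force: [-0.2, 0.2, 0.1]
grip_width: 0.0449
```

```bash
python3 - <<'E'
from h import *
print(get_obs()["time"],get_obs()["position"],move([.466,.216,.031],-25.6))
t=camera("top"); s=camera("scene"); leaf=(466,216,0,-25.6)
cv2.imwrite("pics/n1.png",np.hstack([view("top",t,170,255,leaf,None),view("scene",s,395,270,leaf,None)]))
E
```

```text
2.3 [0.46462862 0.21849502 0.12346285] (array([ 1.78562741, 92.46425983,  2.15785633]), array([-0.08557829,  0.62742876, -0.0641973 ]))
```

View pics/n1.png

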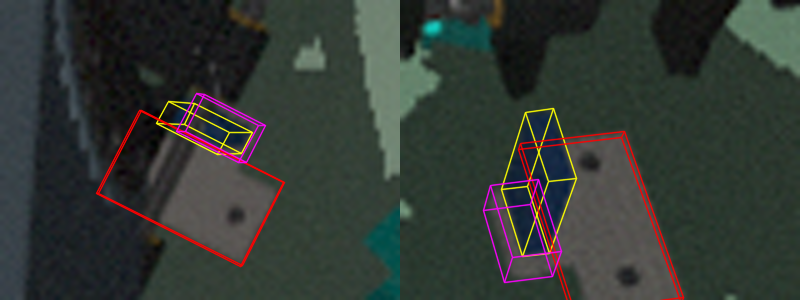

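The open fingers straddle the tab, so I'm going down.

Request:
drive_tool(
  plan=[
    [2,25,2,0,0.6,0,45],
    [2,50,2,0,0.6,0,45],
    [2,75,2,0,0.6,0,45],
    [2,92,2,0,0.6,0,45],
    [2,92,2,0,0.6,0,45],
    [2,92,2,0,0.6,0,45],
  ],
)

```text
time: 3.0
position: [0.4654, 0.2157, 0.0311]
tool_rot: [0.376, -0.598, 0.599, -0.377]
ft_force: [0.1, 0.3, 0.3]
grip_width: 0.0451
```

```bash
python3 - <<'E'
from h import *
print(get_obs()["ft_force"],get_obs()["position"],move([.466,.216,.031],-25.6))
E
```

```text
[0.11060408 0.32077307 0.30768503] [0.46536985 0.21566465 0.03108895] (array([-0.57512512,  0.08946079,  0.4227201 ]), array([-0.0345834 , -0.06188811, -0.02558387]))
```

Request:
drive_tool(
  plan=[
    [0,0,0,0,0,0,30],
    [0,0,0,0,0,0,18],
    [0,0,0,0,0,0,13],
    [0,0,0,0,0,0,10],
    [0,0,0,0,0,0,5],
    [0,0,0,0,0,0,0],
    [0,0,0,0,0,0,0],
    [0,0,0,0,0,0,0],
    [0,0,0,0,0,0,0],
  ],
  newtons=45,
)

```text
time: 3.9
position: [0.4655, 0.2153, 0.0309]
tool_rot: [0.376, -0.599, 0.599, -0.377]
ft_force: [-0.2, -0.1, 5.3]
grip_width: 0.0094
```

Request:
drive_tool(
  plan=[
    [0,-10,0,0,0,0,0],
    [0,-30,0,0,0,0,0],
    [0,-60,0,0,0,0,0],
    [0,-95,0,0,0,0,0],
    [0,-95,0,0,0,0,0],
    [0,-95,0,0,0,0,0],
  ],
)

```text
time: 4.5
position: [0.4647, 0.2153, 0.1259]
tool_rot: [0.376, -0.599, 0.599, -0.376]
ft_force: [-0.9, -0.3, -2.0]
grip_width: 0.0097
```

```bash
python3 - <<'E'
from h import *
q=get_obs();print(q["ft_force"],q["grip_width"],q["position"],[v.round(2) for v in move([.5135,.0105,.126],-18)])
E
```

```text
[-0.85966583 -0.26319085 -2.00991776] 0.009689673142088462 [0.46472882 0.21533905 0.12591901] [array([ 1.6341e+02, -8.0000e-02,  1.3280e+02]), array([-0.03, -7.71, -0.02])]
```

Request:
drive_tool(
  plan=[
    [33,0,27,0,-2,0,0],
    [66,0,54,0,-4,0,0],
    [99,0,81,0,-6,0,0],
    [132,0,107,0,-7.7,0,0],
    [155,0,126,0,-7.7,0,0],
    [163,0,133,0,-7.7,0,0],
    [163,0,133,0,-7.7,0,0],
    [163,0,133,0,-7.7,0,0],
  ],
)

```text
time: 5.3
position: [0.5126, 0.0118, 0.1245]
tool_rot: [-0.416, 0.573, -0.571, 0.415]
ft_force: [0.2, 0.6, -2.1]
grip_width: 0.0097
```

```bash
python3 - <<'E'
from h import *
q=get_obs();p=q["position"]*1e3;print(p,q["ft_force"],[v.round(2) for v in move([.5135,.0105,.126],-18)])
T=R.from_quat(q["tool_rot"]).as_matrix(); yaw=np.degrees(np.arctan2(T[1,2],T[0,2]));print(yaw)
t=camera("top"); s=camera("scene"); leaf=(p[0]+.5,p[1]+.3,p[2]-31,yaw)
d=R.from_euler("z",-18,degrees=True).apply([45,0,0]); blk=(513+d[0],10.5+d[1],0,-18)
cv2.imwrite("pics/n2.png",np.vstack([np.hstack([view("top",t,278,210,leaf,blk),view("top",t,278,210,None,None)]),np.hstack([view("scene",s,305,190,leaf,blk),view("scene",s,305,190,None,None)])]))
E
```

```text
[512.61808226  11.75859425 124.46244076] [ 0.2042297   0.60010705 -2.14032276] [array([ 0.92, -1.54,  1.22]), array([ 0.21, -0.02, -0.01])]
-18.02371039966755
```

View pics/n2.png

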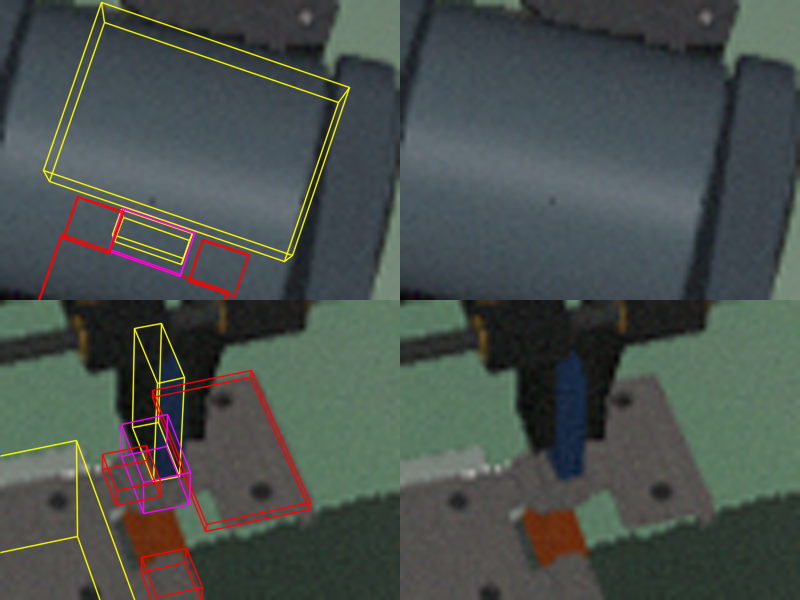

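Request:
drive_tool(
  plan=[
    [0.5,5,1,0.2,0,0,0],
    [1,10,1,0.2,0,0,0],
    [1,15,1,0.2,0,0,0],
    [1,20,1,0.2,0,0,0],
    [1,20,1,0.2,0,0,0],
  ],
)

```text
time: 5.9
position: [0.5141, 0.0097, 0.1047]
tool_rot: [0.415, -0.572, 0.573, -0.416]
ft_force: [-1.1, -0.1, -1.9]
grip_width: 0.01
```

```bash
python3 - <<'E'
from h import *
q=get_obs();p=q["position"]*1e3;print(p,q["ft_force"],[v.round(2) for v in move([.5135,.0105,.091],-18)])
s=camera("scene"); leaf=(p[0]+.5,p[1]+.3,p[2]-31,-18)
d=R.from_euler("z",-18,degrees=True).apply([45,0,0]); blk=(513+d[0],10.5+d[1],0,-18)
a=view("scene",s,305,200,leaf,blk);b=cv2.resize(s[208:253,312:372],(800,600),interpolation=cv2.INTER_CUBIC)
cv2.imwrite("pics/n3.png",np.hstack([a,cv2.resize(b,(400,300))]))
E
```

```text
[514.12825446   9.69398786 104.67625662] [-1.13466026 -0.1443186  -1.91132002] [array([-0.58, 13.67, -0.87]), array([-0.09, -0.01,  0.01])]
```

View pics/n3.png

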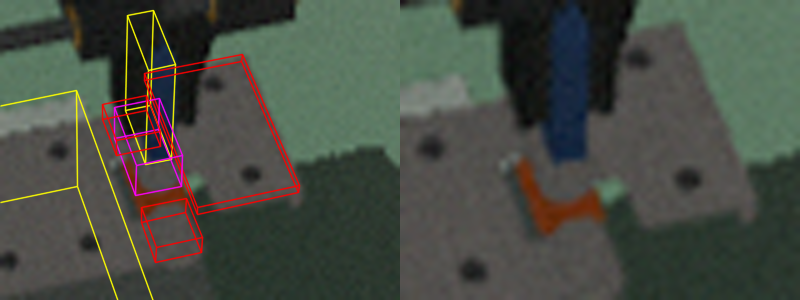

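Request:
drive_tool(
  plan=[
    [-0.6,2,-0.8,0,0,0,0],
    [-0.6,5,-0.8,0,0,0,0],
    [-0.6,8,-0.8,0,0,0,0],
    [-0.6,11,-0.8,0,0,0,0],
    [-0.6,11,-0.8,0,0,0,0],
  ],
)

```text
time: 6.45
position: [0.5139, 0.0103, 0.0941]
tool_rot: [0.415, -0.571, 0.573, -0.416]
ft_force: [0.2, -0.2, -1.6]
grip_width: 0.0094
```

```bash
python3 - <<'E'
from h import *
q=get_obs();p=q["position"]*1e3;print(p,q["ft_force"],q["moment"],[v.round(2) for v in move([.5135,.0105,.090],-18)])
s=camera("scene"); leaf=(p[0]+.5,p[1]+.3,p[2]-31,-18)
a=view("scene",s,305,200,leaf,None);b=cv2.resize(s[208:253,312:372],(800,600),interpolation=cv2.INTER_CUBIC)
cv2.imwrite("pics/n4.png",b)
E
```

```text
[513.88263072  10.33113204  94.09919507] [ 0.24508767 -0.18864629 -1.62586415] [-0.04226536  0.06130304  0.0174241 ] [array([-0.04,  4.1 , -0.43]), array([-0.15, -0.02,  0.01])]
```

View pics/n4.png

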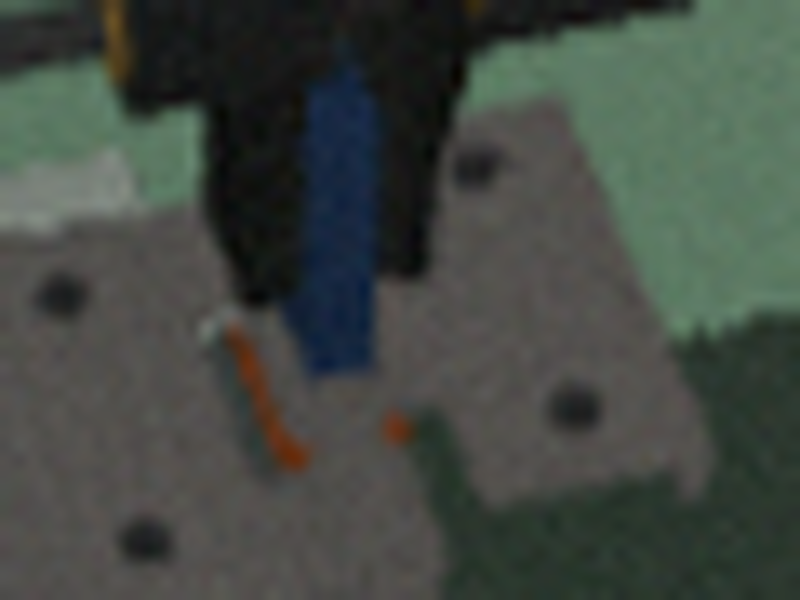

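No contact yet, although the knuckle's underside (about 63 mm) is below the fixed knuckles' tops (69 mm). It is in the gap.

Request:
drive_tool(
  plan=[
    [0,1,-0.4,0,0,0,0],
    [0,2,-0.4,0,0,0,0],
    [0,3,-0.4,0,0,0,0],
    [0,4,-0.4,0,0,0,0],
    [0,5,-0.4,0,0,0,0],
    [0,6,-0.4,0,0,0,0],
    [0,7,-0.4,0,0,0,0],
    [0,7,-0.4,0,0,0,0],
  ],
)

```text
time: 7.3
position: [0.5136, 0.0105, 0.0875]
tool_rot: [0.415, -0.571, 0.573, -0.416]
ft_force: [-1.6, 0.3, 2.1]
grip_width: 0.0097
```

Request:
drive_tool(
  plan=[
    [0,1,-0.5,0,0,0,0],
    [0,2,-0.5,0,0,0,0],
    [0,3,-0.5,0,0,0,0],
    [0,4,-0.5,0,0,0,0],
    [0,4,-0.5,0,0,0,0],
    [0,4,-0.5,0,0,0,0],
  ],
)

```text
time: 7.9
position: [0.5134, 0.0106, 0.0835]
tool_rot: [0.415, -0.571, 0.573, -0.416]
ft_force: [-1.7, 0.6, 2.9]
grip_width: 0.0097
```

```bash
python3 - <<'E'
from h import *
q=get_obs();print(q["ft_force"],q["moment"],q["position"],[v.round(2) for v in move([.5135,.0105,.082],-18)])
E
```

```text
[-1.66066312  0.55554076  2.94368173] [-0.0172591   0.39590821 -0.00854939] [0.51336713 0.01057181 0.08351152] [array([0.03, 1.51, 0.14]), array([-0.19, -0.01,  0.  ])]
```

Request:
drive_tool(
  plan=[
    [0,0.5,-0.4,-0.2,0,0,0],
    [0,1,-0.4,-0.2,0,0,0],
    [0,1,-0.4,-0.2,0,0,0],
    [0,1,-0.4,-0.2,0,0,0],
  ],
)

```text
time: 8.3
position: [0.513, 0.0107, 0.0826]
tool_rot: [0.416, -0.572, 0.572, -0.416]
ft_force: [-1.9, -0.1, 4.3]
grip_width: 0.0098
```

Request:
drive_tool(
  plan=[
    [0,0.5,0,0,0,0,0],
    [0,0.5,0,0,0,0,0],
    [0,0.5,0,0,0,0,0],
  ],
)

```text
time: 8.6
position: [0.513, 0.0107, 0.0825]
tool_rot: [0.416, -0.572, 0.572, -0.416]
ft_force: [-2.6, 1.0, 7.0]
grip_width: 0.0095
```

Request:
drive_tool(
  plan=[
    [0,0.5,-0.3,0,0,0,0],
    [0,0.5,-0.3,0,0,0,0],
    [0,0.5,-0.3,0,0,0,0],
  ],
)

```text
time: 8.9
position: [0.513, 0.0108, 0.0824]
tool_rot: [0.415, -0.572, 0.572, -0.416]
ft_force: [-2.8, 0.1, 9.4]
grip_width: 0.0098
```

```bash
python3 - <<'E'
from h import *
q=get_obs();print(q["ft_force"],q["moment"],q["position"],[v.round(2) for v in move([.5135,.0105,.082],-18)])
E
```

```text
[-2.82394969  0.14973469  9.44696306] [-0.04028088  0.56507052 -0.03221016] [0.51298129 0.01075108 0.08243099] [array([0.08, 0.43, 0.57]), array([-0.05, -0.  , -0.  ])]
```

Request:
drive_tool(
  plan=[
    [0,0.4,-0.4,0,0,0,0],
    [0,0.8,-0.8,0,0,0,0],
    [0,0.8,-0.8,0,0,0,0],
    [0,0.8,-0.8,0,0,0,0],
  ],
)

```text
time: 9.3
position: [0.513, 0.0108, 0.0824]
tool_rot: [0.415, -0.571, 0.573, -0.416]
ft_force: [-2.8, -0.4, 15.6]
grip_width: 0.0096
```

```bash
python3 - <<'E'
from h import *
f=[]
for i in range(4): s=camera("scene"); q=get_obs(); f.append(q["ft_force"])
print(np.mean(f,0),q["moment"],q["position"],q["grip_width"],[v.round(2) for v in move([.5135,.0105,.082],-18)])
d=R.from_euler("z",-18,degrees=True).apply([45,0,0]); 
a=view("scene",s,300,205,(513,10.5,51,-18),None)
b=view("scene",s,300,205,None,None)
cv2.imwrite("pics/n5.png",np.hstack([a,b]))
E
```

```text
[-2.97947906  0.55512046 15.03627696] [-0.06827889  0.66326586 -0.04810925] [0.51293085 0.01077169 0.08234794] 0.009904569109431402 [array([0.08, 0.35, 0.62]), array([-0.16, -0.  , -0.01])]
```

View pics/n5.png

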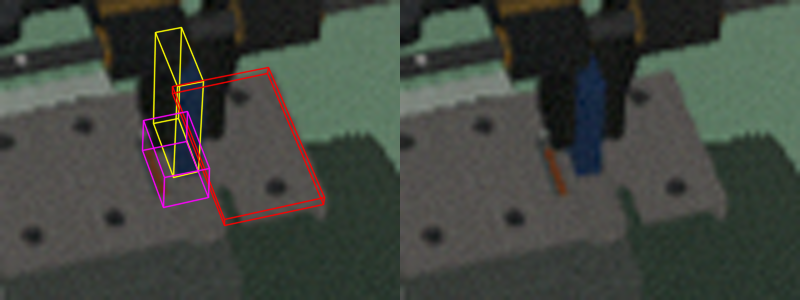

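Request:
drive_tool(
  plan=[
    [0,-0.2,-0.4,-0.15,0,0,0],
    [0,-0.2,-0.4,-0.15,0,0,0],
    [0,-0.2,-0.4,-0.15,0,0,0],
  ],
)

```text
time: 9.8
position: [0.5122, 0.011, 0.0816]
tool_rot: [-0.416, 0.572, -0.572, 0.415]
ft_force: [-2.6, 0.1, 8.4]
grip_width: 0.0095
```

```bash
python3 - <<'E'
from h import *
f=[]
for i in range(6): s=camera("scene"); q=get_obs(); f.append(q["ft_force"])
print(np.round(f,1),q["time"],q["position"],q["grip_width"],[v.round(2) for v in move([.5135,.0105,.082],-18)])
E
```

```text
[[-2.3 -0.   8.8]
 [-1.8  0.1  8.2]
 [-1.6  0.8  8.2]
 [-2.1  1.2  8.7]
 [-2.5  0.4  8.8]
 [-2.2 -0.5  8.2]] 10.1 [0.51216008 0.01102504 0.08158922] 0.009749207663202721 [array([ 0.08, -0.41,  1.44]), array([ 0.06, -0.01, -0.01])]
```

The shift made the knuckle slide 0.8 mm down the V flank, so it had been sticking off-centre. I'll keep centring.

Request:
drive_tool(
  plan=[
    [0,0,-0.5,0,0,0,0],
    [0,0,-1,0,0,0,0],
    [0,0,-1,0,0,0,0],
  ],
)

```text
time: 10.4
position: [0.512, 0.011, 0.0816]
tool_rot: [0.415, -0.572, 0.572, -0.416]
ft_force: [-1.9, 0.4, 7.9]
grip_width: 0.0096
```

Request:
drive_tool(
  plan=[
    [0,0,-0.5,0,0,0,0],
    [0,0,-0.5,0,0,0,0],
    [0,0,-0.5,0,0,0,0],
  ],
)

```text
time: 10.7
position: [0.512, 0.0111, 0.0816]
tool_rot: [0.415, -0.572, 0.573, -0.416]
ft_force: [-0.6, -0.2, 6.3]
grip_width: 0.0098
```

Request:
drive_tool(
  plan=[
    [0,0.5,-0.2,0,0,0,0],
    [0,1,-0.2,0,0,0,0],
    [0,1,-0.2,0,0,0,0],
    [0,1,-0.2,0,0,0,0],
  ],
)

```text
time: 11.1
position: [0.512, 0.0111, 0.0815]
tool_rot: [0.415, -0.571, 0.573, -0.416]
ft_force: [-1.3, 0.2, 13.6]
grip_width: 0.0098
```

```bash
python3 - <<'E'
from h import *
f=[]
for i in range(4): s=camera("scene"); q=get_obs(); f.append(q["ft_force"])
print(np.mean(f,0),q["moment"],q["position"],[v.round(2) for v in move([.5135,.0105,.082],-18)])
E
```

```text
[-1.98561417 -0.38645538 13.492942  ] [-0.15075861  0.37584254 -0.06923651] [0.51205027 0.01106644 0.08152127] [array([ 0.09, -0.47,  1.56]), array([-0.14, -0.01, -0.02])]
```

Request:
drive_tool(
  plan=[
    [0,0,-0.4,0,0,0,0],
    [0,0,-0.8,0,0,0,0],
    [0,0,-0.8,0,0,0,0],
    [0,0,-0.8,0,0,0,0],
  ],
)

```text
time: 11.7
position: [0.512, 0.0111, 0.0815]
tool_rot: [0.415, -0.571, 0.573, -0.416]
ft_force: [-0.6, -0.6, 12.6]
grip_width: 0.0098
```

```bash
python3 - <<'E'
from h import *
f=[]
for i in range(4): s=camera("scene"); q=get_obs(); f.append(q["ft_force"])
print(np.mean(f,0),q["moment"],q["time"],q["position"],[v.round(2) for v in move([.5135,.0105,.082],-18)])
E
```

```text
[-0.45074202 -0.31266091 12.04586881] [-0.23471025  0.17435347 -0.03351528] 11.9 [0.51198571 0.01111078 0.0815302 ] [array([ 0.11, -0.46,  1.63]), array([-0.22, -0.01, -0.02])]
```

Request:
drive_tool(
  plan=[
    [0,0.4,0,-0.15,0,0,0],
    [0,0.4,0,-0.15,0,0,0],
    [0,0.4,0,-0.15,0,0,0],
    [0,0.4,0,-0.15,0,0,0],
  ],
)

```text
time: 12.3
position: [0.5121, 0.0111, 0.0815]
tool_rot: [0.415, -0.572, 0.572, -0.416]
ft_force: [-1.4, 0.3, 15.4]
grip_width: 0.0094
```

```bash
python3 - <<'E'
from h import *
f=[]
for i in range(6): s=camera("scene"); q=get_obs(); f.append(q["ft_force"])
print(np.mean(f,0),q["moment"],q["time"],q["position"],q["grip_width"],[v.round(2) for v in move([.5135,.0105,.082],-18)])
cv2.imwrite("pics/n6.png",cv2.resize(s[205:265,300:380],(800,600),interpolation=cv2.INTER_CUBIC))
E
```

```text
[-1.44893694 -0.4244152  14.87792687] [-0.27874147  0.26345199 -0.06764685] 12.6 [0.51203152 0.01106368 0.08148325] 0.009556871050944398 [array([ 0.08, -0.51,  1.57]), array([-0.09, -0.01, -0.02])]
```

View pics/n6.png

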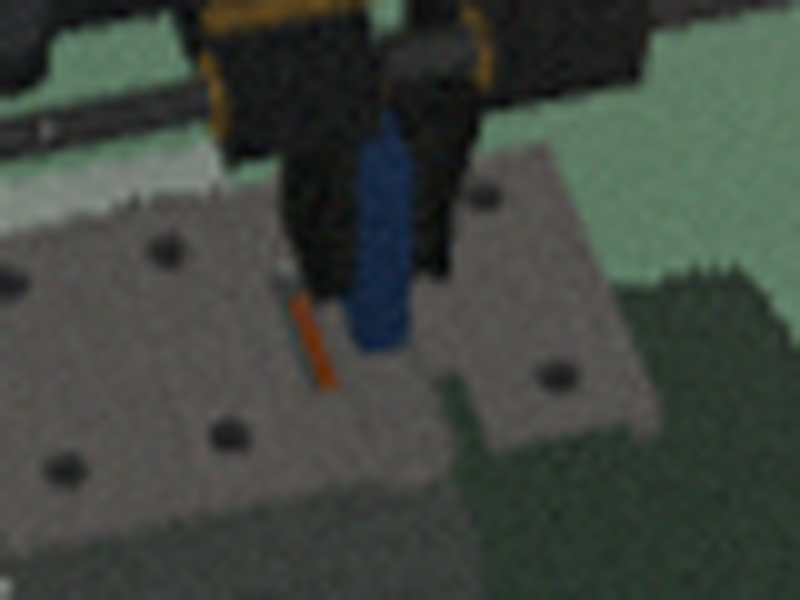

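The picture shows the leaf flush with the block's leaf and the knuckle in the V. The push is about 15 N and steady, so I'm handing in.

```bash
python3 -c "
from rig import *
print(hand_in())"
```

```text
the job is handed in; nothing more can be done
None
```

The blue-tabbed leaf is seated in the grey block's gap on the solid stop, still gripped level and pressed down at about 15 N. I handed the job in at about 12.6 s of the 38 s. I never went near the yellow-tabbed leaf, the pin or the meter, but I didn't look at them again at the end.

**How it went:** I gripped the blue tab at 45 N and lifted the leaf, which weighs about 0.2 kg. It went into the gap without touching the fixed knuckles and onto the V seat, then down to the stop. At first the knuckle stuck about 0.8 mm off-centre on one side of the V. I eased off and shifted it sideways until it slid to the middle, then pressed again.

**Last checks:**
- **Stop:** tool height held at 81.5 mm, against about 82 mm expected, and stayed there as the push rose.
- **Push:** the wrist reads 14.9 N, so the force on the stop is about 17 N once the leaf's weight is added.
- **Side force:** about 1.5 N remains.
- **Level:** the gripper is within 0.1° of level, and the grip opening is 9.6 mm on the 10 mm tab.
- **Picture:** the last scene picture shows the two leaves flush.

**Not confirmed:** the pin holes themselves were never visible, so their alignment is inferred from height and force. The top camera was blocked by the arm during the fit. The knuckle settled about 1.5 mm from my first camera estimate along the block's x, within the roughly 2 mm calibration error. I trusted the V's centring over the estimate.

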